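Raise a load box by off-load step selector

ROBOT

A 6-joint arm with a two-finger parallel gripper is mounted at the origin on the work surface. World frame = base frame: x ahead of the robot, y to its left, z up, the work surface at z = 0. Lengths are in m, angles in rad, forces in N, time in s.
With the tool pointing down it reaches from about 0.225 to 0.875 m from the base axis. Payload 3.4 kg.
Tool frame: the origin (TCP) lies midway between the tips of the shut fingers; the grasp point (between the pads) lies 19 mm behind it (bot.hold_point_z is the distance from the TCP to the grasp point, in m); z points along the fingers, y is the line along which they close (so a half turn about z gives the same grasp; the last joint's range is limited). The gripper opens to 85 mm and grips with 20 to 120 N. Pads are 22 mm wide; open, the fingers measure 114 mm over their backs; the gripper's body (76 mm by 85 mm) begins 54 mm behind the grasp point. The pads swing forward as they close: fully open they stand 13 mm farther back than shut.
Start: joints at [-1.265, 0.276, 1.505, -0, 1.361, -0.121], TCP at [0.238, -0.523, 0.231] pointing down, gripper open.
Joint ranges: [-2.89, 2.89], [-0.75, 2.08], [0.22, 2.7], [-1.18, 4.32], [0.11, 2.71], [-2.7, 2.7]. Speed limits (rad/s): [2.57, 2.57, 3.14, 3.14, 3.14, 3.14].

INTERFACE

Orientations are given as a rotation vector (axis times angle).
In Python, from rig import bot gives the robot as it stands.
- The arm moves only by the tool move_arm, never from a script. Its argument "deltas" is one flat list of numbers, 5 for each row, row after row: the shift along the tool's x, y, z in mm, then the turn about the tool's z in degrees, then the closure, from 0 (fully open) to 1 (shut). A call has 1 to 5 rows; each row shifts and turns the commanded pose from where the row before left it, along the tool's axes as they then stand; what a row does not reach is not made up. A row lasts 1/8 s, in which the tool goes at most 62.5 mm and 10.7 degrees, less where a joint would pass 70% of its speed; a pose out of reach is approached as far as the arm can. A call with a gripper value outside its range is refused whole. The fingers move at their own pace and stop on an object; "force" is the grip in N (left out, the last holds). Time passes only in rows, so rows that do not move let the fingers close. It gives the time, the measured TCP pose, the force, the opening and the grip force at its end, in the units of the state.
- bot.state(): the state, without advancing time (a new reading comes with each control period).
- bot.capture(name): name is "scene" or "top" or "wrist"; returns a dict with "color" (480x640x3 uint8, red, green, blue), "fx", "fy", "cx", "cy" (pixels), "position" and "rotation" of the camera in the world; the wrist camera has in their place "hand_eye" (4x4, takes a point from camera to tool coordinates, whose origin is the TCP and whose axes are the flange's). Camera axes: x right, y up, looking along -z (the intrinsics and any distortion apply to the point x, -y, -z); pixel columns grow to the right and rows downward; lengths in m; the calibration is good to about 2 mm. A picture is of the moment at which its call begins: read the wrist's pose just before it. There is no depth.
- bot.hand_in(): hands the job in; it is judged then, once.
The state is a dict: "clock": time; "joint_pos": joint angles; "dq": joint speeds; "effort": joint torques, N m; "eef_pos": TCP position; "orientation": TCP orientation; "force": force on the tool from outside, world axes, zero at the start; "torque": the same for the moment, N m; "width": finger opening in m; "grasp_force": force on a finger pad.
Only numpy, scipy, OpenCV 4.12 (cv2) and the standard library are available. Lean on these libraries where they do the work, as an engineer would, in place of code of your own. Each camera call takes 0.05 s, during which the arm holds its last target. There are 200 camera calls.

TASK

Set the bench load box to step six: throw its isolator lever off (towards the robot), push the step selector knob down against its spring until you feel it reach its stop, which frees its lock, and keep it down while you turn it, click by click, until its pointer stands at the sixth mark clockwise from the wide zero mark. Let the knob spring back up so that it locks there, then throw the isolator on again (away from the robot). Never turn the selector while the isolator is on; do not force it: 20 N is enough to hold it down and 24 N too much, and it must not be wrenched round while its lock still holds; and do not disturb the other things on the bench.

Things in the scene. Friction and masses are not known exactly. Their poses are not given: they have to be found in the camera images.
- load_box: Fixed grey metal case, 180 (its x) x 300 (its y) x 90 mm high; origin at the centre of its underside, x away from its front, y to the left seen from the front, z up. On its flat top (z 90 mm): selector at x 0, y -75; isolator lever at x 0, y 55; two binding posts 26 mm high at x 70, y 95 and 125; fuse cap 12 mm high at x -20, y 118. Handles stand 26 mm out of its two ends.
- dial_centre (a point): Centre of the selector's white dial plate, on the selector's axis at the panel's height, 90 mm above the case's underside; axes as the case's. Nine radial marks 30 degrees apart, steps zero to eight clockwise seen from above; zero is wider and longer. The selector turns from step zero to step eight, with an end stop at each, and starts locked at one of steps zero to four.
- selector_knob: Step selector: black knob, origin on its axis under its skirt, at rest 99 mm above the case's underside (9 mm above the panel), z up. Skirt 54 mm across, 6 mm thick; on it a flat-sided bar grip 14 mm wide (knob's y), 44 mm long (knob's x, -25 to +19 mm), 26 mm tall, its top 32 mm above the origin.
- selector_grip (a point): Middle of the bar grip, on the axis, 19 mm above the origin of the knob and 13 mm below the top of the bar; axes as the knob's. Push-to-turn: up, a lock stops it turning more than 2 degrees. It pushes down against a spring (3 N to start, 2 N per mm) onto a stop; where the stop lies differs from box to box, 4.6 to 7.1 mm down. The lock is clear only in the last 0.4 mm. 20 N always reaches the stop.
- selector_pointer (a point): Nose of the pointer on the knob, 31 mm from the axis along the knob's +x, 3 mm above the underside of the skirt; axes as the knob's. Held down, the knob clicks every 30 degrees: each click takes about 0.15 N m to leave, then snaps on into the next. Let go in a click it springs up and locks; let go between clicks it slips into the nearer one and locks.
- mark_zero (a point): Inner end of the wide zero mark on the panel, 31 mm from the selector's axis, 120 degrees anticlockwise (seen from above) from the case's +x; fixed to the case.
- mark_six (a point): Inner end of the mark of step six on the panel, 31 mm from the selector's axis, 180 degrees clockwise from the zero mark: where the pointer must end. Fixed to the case.
- isolator (a joint): Angle of the isolator lever (rad): 0 = on, leaning 26 degrees away from the case's front; 0.9 = off, leaning 26 degrees towards the front (the robot). It pivots about the case's y. A spring snaps it to either end once past the middle (0.45); throwing it takes about 5 N at the tip. On at the start.
- isolator_tip (a point): Tip of the isolator lever: a bare steel bat handle 62 mm long from its pivot, which lies 88 mm above the case's underside at x 0, y 55 mm on the case; 9 mm thick at the foot, 15 mm near the tip.
- multimeter: Bystander: grey handheld meter lying to the right of the case, 180 x 85 x 43 mm.
- solder_spool: Bystander: spool 60 mm across, 50 mm high, standing to the left of the case.
- circuit_board: Bystander: populated board 100 x 70 mm on four pillars, left of the case, 26 mm high.
- screwdriver: Bystander: screwdriver 180 mm long lying in front of the case.
- heat_sink: Bystander: finned aluminium block 60 x 80 x 30 mm behind the case.
- alcohol_bottle: Bystander: clear bottle 56 mm across, 140 mm high, standing behind the case.
- braid_reel: Bystander: black reel 40 mm across, 14 mm high, lying on the case's top near its front left corner (x -62, y 118 mm on the case).

How it is judged:
By the outcome, as a careful person would: the job done as asked, in the order asked, and still so for the second after the job is handed in, with the robot touching nothing.
It also fails if it takes over 72 s, if anything falls off the work surface, if the arm or the gripper's body presses on something with over 40 N, if the wrist force passes 120 N, or if a joint passes its speed limit or range.

## Working session

There is one attempt and no reset: what is moved stays moved. The work goes in short steps, Python scripts to look and compute and a tool call to move; the robot and the scene stay as the last step left them, time stands still between calls to the robot, and variables do not carry over. Pictures are saved under pics/ and viewed, at most 10 in all, crops included, and the job is handed in when it is done.

Besides the shell and the picture viewer there is one more tool, called after "Call:" as name(argument=value, ...), one argument or row to a line, values as JSON. move_arm: Moves the arm, as the interface text tells. Its arguments: {"type":"object","properties":{"deltas":{"type":"array","items":{"type":"number"}},"force":{"type":"number"}},"required":["deltas"]}

```bash
ls; mkdir -p pics; python3 - <<'E'
from rig import bot
import cv2,numpy as np
s=bot.state()
print({k:np.round(v,3).tolist() for k,v in s.items()}, bot.hold_point_z)
for n in("scene","top"):
    c=bot.capture(n);cv2.imwrite(f"pics/{n}0.png",c["color"][:,:,::-1])
    print(n,{k:np.round(v,4).tolist() for k,v in c.items() if k!="color"})
E
```

```text
pics
{'clock': 0.0, 'joint_pos': [-1.265, 0.277, 1.506, 0.0, 1.361, -0.121], 'dq': [-0.002, 0.002, 0.0, -0.001, 0.001, 0.001], 'effort': [-0.001, -41.677, -24.581, 0.0, 0.011, -0.0], 'eef_pos': [0.238, -0.523, 0.23], 'orientation': [-3.069, -0.665, 0.0], 'force': [-0.32, 0.011, -0.463], 'torque': [0.066, 0.017, -0.039], 'grasp_force': 0.0, 'width': 0.085} 0.0187
scene {'fx': 621.3425, 'fy': 621.3425, 'cx': 323.2567, 'cy': 242.8728, 'position': [0.9335, -0.54, 1.1876], 'rotation': [0.5745, 0.1632, 0.5092]}
top {'fx': 552.787, 'fy': 552.787, 'cx': 315.4899, 'cy': 237.8422, 'position': [0.3785, 0.0525, 1.0387], 'rotation': [0.1637, -0.156, -1.5649]}
```

View pics/top0.png

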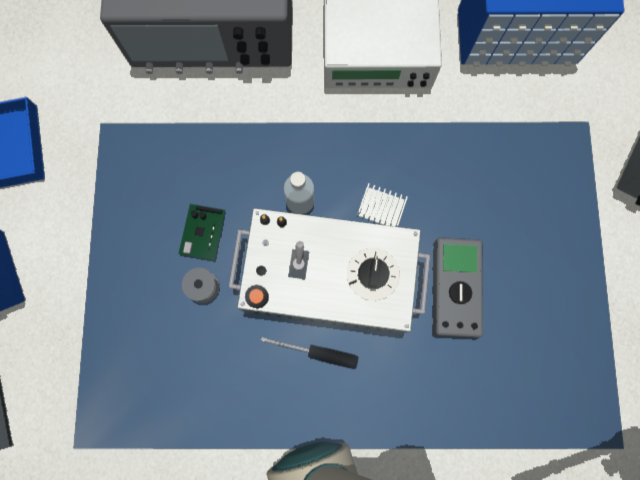

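View pics/scene0.png

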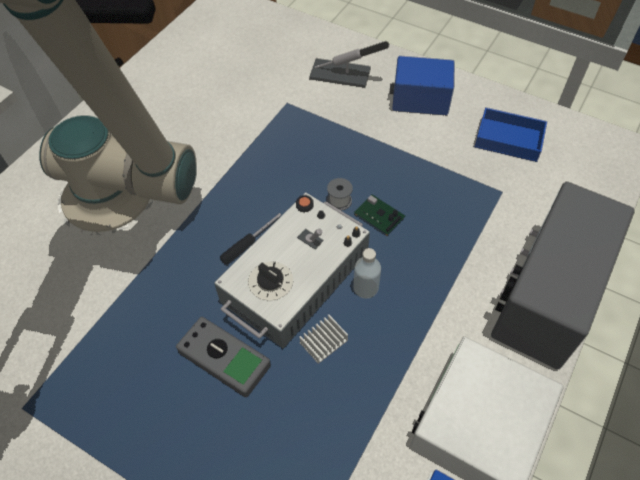

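The top view shows the case's top with corners near (252,210), (421,230), (410,330) and (240,314), the dial at (373,273), and the lever at (298,255) leaning away (on). The scene view agrees with this.

```bash
cat > h.py <<'E'
import cv2,numpy as np
from scipy.spatial.transform import Rotation as R
def ray(c,uv,z,P=None,Rm=None):
    uv=np.atleast_2d(uv).astype(float)
    P=np.array(c["position"]) if P is None else P
    Rm=R.from_rotvec(c["rotation"]).as_matrix() if Rm is None else Rm
    d=np.c_[(uv[:,0]-c["cx"])/c["fx"],-(uv[:,1]-c["cy"])/c["fy"],-np.ones(len(uv))]@Rm.T
    return P+d*((z-P[2])/d[:,2])[:,None]
def proj(c,X,P=None,Rm=None):
    P=np.array(c["position"]) if P is None else P
    Rm=R.from_rotvec(c["rotation"]).as_matrix() if Rm is None else Rm
    p=(np.atleast_2d(X)-P)@Rm
    return np.c_[c["cx"]-c["fx"]*p[:,0]/p[:,2],c["cy"]+c["fy"]*p[:,1]/p[:,2]]
E
python3 - <<'E'
from rig import bot
from h import *
for n,seed in(("top",(330,300)),("scene",(290,250))):
    c=bot.capture(n);im=c["color"]
    print(n,[k for k in c])
    hsv=cv2.cvtColor(im,cv2.COLOR_RGB2HSV)
    m=((hsv[...,2]>150)&(hsv[...,1]<60)).astype(np.uint8)
    k,l,st,_=cv2.connectedComponentsWithStats(m)
    b=(l==l[seed[1],seed[0]]).astype(np.uint8);b=cv2.morphologyEx(b,cv2.MORPH_OPEN,np.ones((5,5)))
    ct=max(cv2.findContours(b,0,2)[0],key=cv2.contourArea)
    r=cv2.minAreaRect(ray(c,ct[:,0],.09)[:,:2].astype(np.float32));print(r,cv2.boxPoints(r))
    if n=="top":
        h=cv2.approxPolyDP(cv2.convexHull(ct),4,True);print(h[:,0].tolist())
    # braid reel orange check
    o=((hsv[...,0]<12)&(hsv[...,1]>150)&(hsv[...,2]>120)).astype(np.uint8);o[:150]=0
    k,l,st,ce=cv2.connectedComponentsWithStats(o);
    for i in range(1,k):
        if st[i,4]>60:print("orange",ce[i],ray(c,ce[i],.104))
    x,y=(373,273) if n=="top" else (270,278)
    d=im[y-40:y+40,x-50:x+50];x0=x-50
    cv2.imwrite(f"pics/{n}_dial.png",cv2.resize(d,None,fx=7,fy=7,interpolation=cv2.INTER_CUBIC)[:,:,::-1])
E
```

```text
top ['color', 'fx', 'fy', 'cx', 'cy', 'position', 'rotation']
((0.5534887313842773, 0.028259143233299255), (0.2970800995826721, 0.24317994713783264), 82.40638732910156) [[ 0.41333613 -0.10291063]
 [ 0.6543835  -0.13504586]
 [ 0.6936413   0.15942892]
 [ 0.45259398  0.19156414]]
[[405, 199], [419, 230], [410, 330], [238, 307], [253, 209], [366, 187]]
scene ['color', 'fx', 'fy', 'cx', 'cy', 'position', 'rotation']
((0.5189043879508972, 0.03231045603752136), (0.29764240980148315, 0.17601020634174347), 82.50386047363281) [[ 0.4122363  -0.10375778]
 [ 0.5867422  -0.12671997]
 [ 0.62557244  0.1683787 ]
 [ 0.45106655  0.19134088]]
```

View pics/top_dial.png

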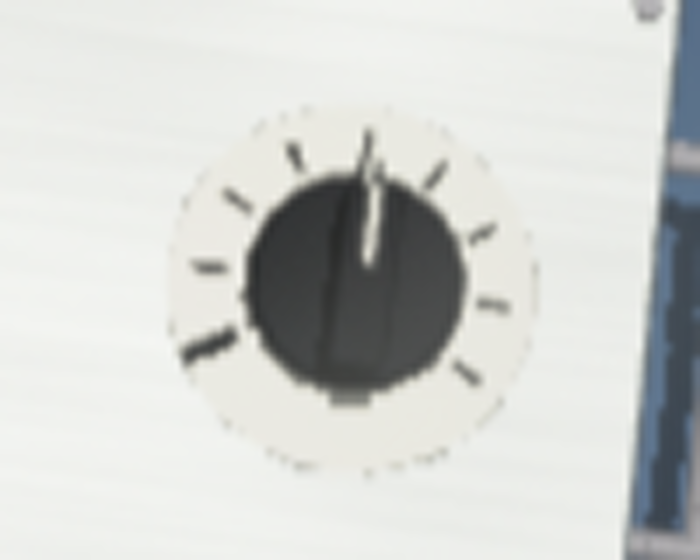

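The dial crop shows the wide zero at lower left (210,345). The pointer (370,175) is at the fourth mark clockwise, which is step 4 along case +x, so two clicks are needed.

```bash
python3 - <<'E'
from rig import bot
from h import *
C=np.array([.5189,.0323,0]);th=np.radians(-7.5)
M=R.from_euler('z',th).as_matrix()
W=lambda p:C+M@np.array(p)
print("dial",W([0,-.075,.09]),"lev",W([0,.055,.088]),"tip",W([.027,.055,.144]))
ct=bot.capture("top");cs=bot.capture("scene")
print("dial from top marks",ray(ct,(323+351.5/7-.5,233+286.3/7-.5),.09))
for n,c in(("top",ct),("scene",cs)):
    im=c["color"].copy()
    print(n,proj(c,[W([.027,.055,.144]),W([0,-.075,.09]),W([-.062,.118,.104])]).round(1).tolist())
    hsv=cv2.cvtColor(im,cv2.COLOR_RGB2HSV)
    # dial plate: slightly yellowish
    u,v=proj(c,W([0,-.075,.09]))[0].astype(int);s=hsv[v-45:v+45,u-45:u+45]
    dk=((s[...,2]<90)).astype(np.uint8);k,l,st,ce=cv2.connectedComponentsWithStats(dk)
    i=1+np.argmax(st[1:,4]);print("knob blob",st[i],ce[i]+[u-45,v-45])
    for X in [W([x,y,.09]) for x in(-.09,.09) for y in(-.15,.15)]+[W([0,-.075,.09]),W([.027,.055,.144])]:
        cv2.circle(im,tuple(int(round(a)) for a in proj(c,X)[0]),1,(255,0,255),-1)
    u0,v0,_,_=(225,170,0,0) if n=="top" else (190,170,0,0)
    cv2.imwrite(f"pics/chk_{n}.png",cv2.resize(im[v0:v0+180,u0:u0+210],None,fx=2 if 0 else 1.9,fy=1.9,interpolation=2)[:,:,::-1])
a=[cv2.imread(f"pics/chk_{n}.png") for n in("top","scene")];cv2.imwrite("pics/chk.png",np.hstack(a))
E
```

```text
dial [ 0.50911054 -0.04205836  0.09      ] lev [0.52607894 0.08682947 0.088     ] tip [0.55284795 0.08330526 0.144     ]
dial from top marks [[ 0.51159783 -0.0417274   0.09      ]]
top [[299.5, 244.0], [372.9, 274.8], [256.2, 295.0]]
knob blob [ 31  29  31  31 677] [372.96159527 273.47415066]
scene [[319.8, 230.4], [270.7, 280.4], [305.6, 202.1]]
knob blob [  0  57  45  33 534] [243.31835206 311.9906367 ]
```

View pics/chk.png

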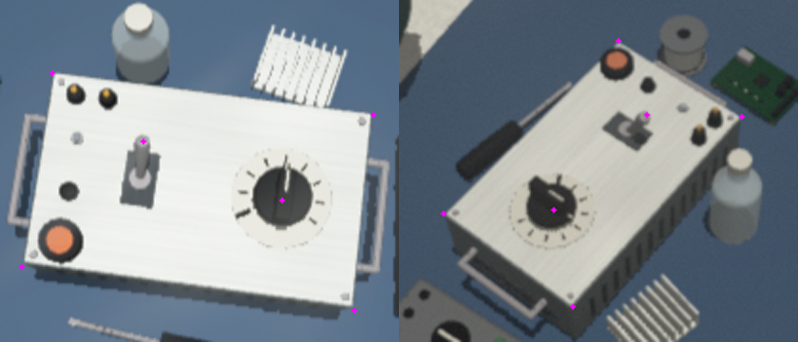

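The check overlay has the corners, dial centre and lever tip landing on the right features within about 2 mm. Now I'm moving over to behind the lever.

Call:
move_arm(
  deltas=[20,-14.5,0,0,1,35,-25.5,0,0,1,35,-25.5,0,0,1,35,-25.5,0,0,1,35,-25.5,0,0,1],
  force=40,
)

```text
clock: 0.92
eef_pos: [0.3362, -0.3482, 0.2314]
orientation: [-3.07, -0.666, -0.001]
force: [0.3, -0.7, -0.2]
width: -0.0001
grasp_force: 0.0
```

Call:
move_arm(
  deltas=[35,-25.5,0,0,1,35,-25.5,0,0,1,35,-25.5,0,0,1,35,-25.5,0,0,1,35,-25.5,0,0,1],
)

```text
clock: 1.55
eef_pos: [0.442, -0.1598, 0.2315]
orientation: [-3.07, -0.666, -0.001]
force: [0.3, 0.3, 0.1]
width: -0.0002
grasp_force: 0.0
```

Call:
move_arm(
  deltas=[35,-25.5,0,0,1,35,-25.5,0,0,1,35,-25.5,0,0,1,35,-25.5,0,0,1,35,-25.5,0,0,1],
)

```text
clock: 2.17
eef_pos: [0.5479, 0.0285, 0.2315]
orientation: [-3.07, -0.667, 0.0]
force: [0.1, -0.3, 0.4]
width: 0.0001
grasp_force: 0.0
```

Call:
move_arm(
  deltas=[16,-10.5,0,0,1,0,0,0,-10,1,0,0,0,-10,1,0,0,0,-10,1,0,0,0,-10,1],
)

```text
clock: 2.8
eef_pos: [0.5577, 0.042, 0.2313]
orientation: [-2.653, -1.683, 0.002]
force: [0.1, -0.7, -0.4]
width: -0.0
grasp_force: 0.0
```

Call:
move_arm(
  deltas=[0,0,0,-10,1,0,0,0,-10,1,0,0,0,-10,1,0,0,0,-10,1,0,0,0,-10,1],
)

```text
clock: 3.42
eef_pos: [0.5576, 0.0419, 0.2313]
orientation: [-1.693, -2.646, 0.001]
force: [0.1, -0.5, 0.2]
width: -0.0001
grasp_force: 0.0
```

Call:
move_arm(
  deltas=[0,0,0,-10,1,0,0,0,-10,1,0,0,0,-10,1,0,0,0,-10,1,0,0,0,-10,1],
)

```text
clock: 4.05
eef_pos: [0.5576, 0.0419, 0.2313]
orientation: [-0.416, -3.113, 0.001]
force: [0.3, -0.2, -0.1]
width: -0.0002
grasp_force: 0.0
```

Call:
move_arm(
  deltas=[0,0,0,-8,1,0,0,0,0,1,0,0,0,0,1],
)

```text
clock: 4.42
eef_pos: [0.5582, 0.042, 0.2313]
orientation: [-0.21, -3.134, 0.0]
force: [-0.2, 0.7, -0.6]
width: 0.0004
grasp_force: 0.0
```

Call:
move_arm(
  deltas=[-9,20,0,0,1,-8,20,0,0,1,0,0,20,0,1,0,0,30,0,1,0,0,30,0,1],
)

```text
clock: 5.05
eef_pos: [0.5818, 0.0811, 0.1504]
orientation: [0.205, 3.134, 0.001]
force: [0.2, 0.1, -1.2]
width: -0.0001
grasp_force: 0.0
```

Call:
move_arm(
  deltas=[0,0,20,0,1,0,0,9,0,1,0,0,0,0,1],
)

```text
clock: 5.42
eef_pos: [0.5811, 0.0802, 0.1218]
orientation: [-0.206, -3.134, -0.0]
force: [0.6, -0.5, 1.2]
width: 0.0001
grasp_force: 0.0
```

Call:
move_arm(
  deltas=[8,0,0,0,1,8,0,0,0,1,6,0,0,0,1,6,0,0,0,1],
)

```text
clock: 5.92
eef_pos: [0.5551, 0.083, 0.1243]
orientation: [0.207, 3.128, 0.0]
force: [3.4, -0.6, 3.0]
width: -0.0002
grasp_force: 1.9
```

Call:
move_arm(
  deltas=[6,0,0,0,1,6,0,0,0,1,5,0,0,0,1,0,0,0,0,1],
)

```text
clock: 6.42
eef_pos: [0.5347, 0.0855, 0.1217]
orientation: [-0.206, -3.132, 0.0]
force: [-0.0, -0.8, 1.4]
width: -0.0002
grasp_force: 0.0
```

Call:
move_arm(
  deltas=[0,0,-30,0,1,0,0,-40,0,1,0,0,-40,0,0,7,-40,0,0,0,0,-45,0,0,0],
)

```text
clock: 7.05
eef_pos: [0.5178, 0.0017, 0.2328]
orientation: [0.203, 3.134, -0.0]
force: [0.7, -0.5, 0.3]
width: 0.0544
grasp_force: 0.0
```

Call:
move_arm(
  deltas=[0,-45,0,0,0,0,0,0,0,0,0,0,0,0,0],
)

```text
clock: 7.42
eef_pos: [0.5121, -0.0423, 0.232]
orientation: [-0.208, -3.134, -0.001]
force: [0.2, -0.5, -0.0]
width: 0.0853
grasp_force: 0.0
```

```bash
python3 - <<'E'
from rig import bot
from h import *
s=bot.state();c=bot.capture("wrist");im=c["color"]
H=np.array(c["hand_eye"]);T=np.eye(4);T[:3,:3]=R.from_rotvec(s["orientation"]).as_matrix();T[:3,3]=s["eef_pos"]
X=T@H;print(s["eef_pos"],s["joint_pos"],H.round(4).tolist(),c["fx"],c["cx"],c["cy"],[k for k in c])
for p in [(.510,-.042,.09),(.510,-.042,.131)]:print(proj(c,p,X[:3,3],X[:3,:3]))
t=bot.capture("top")["color"]
out=np.hstack([cv2.resize(im,(480,360)),cv2.resize(t[170:350,225:385],(320,360))])
cv2.imwrite("pics/w1.png",out[:,:,::-1]);cv2.imwrite("pics/wfull.png",im[:,:,::-1])
E
```

```text
[ 0.51211769 -0.04228736  0.23204314] [-2.18400288e-01  1.83572844e-01  1.62877286e+00  7.81905047e-04
  1.32995916e+00 -1.65695200e+00] [[0.0017, 0.9556, 0.2947, 0.0766], [1.0, -0.0017, -0.0004, -0.0004], [0.0001, 0.2947, -0.9556, -0.1427], [0.0, 0.0, 0.0, 1.0]] 418.53409098798625 318.0133268955021 233.1717511984785 ['color', 'fx', 'fy', 'cx', 'cy', 'hand_eye']
[[318.34013036 215.21115865]]
[[318.43654169 232.24842519]]
```

View pics/w1.png

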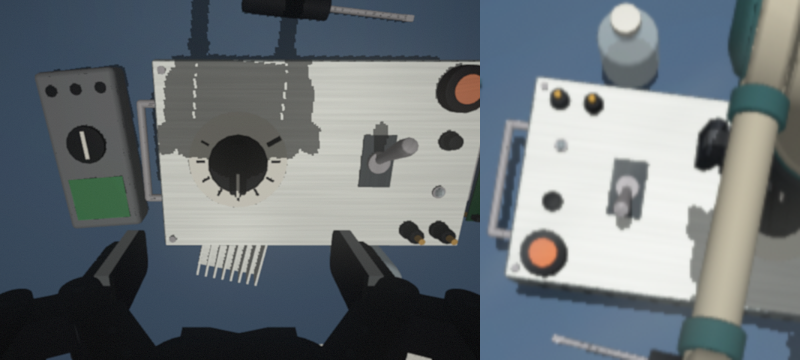

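The wrist picture shows the knob at about (317,217) at full size, with its pointer towards +x. In the top view the lever leans towards the robot, so it is off. I'll refine the dial centre and yaw from the marks.

```bash
python3 - <<'E'
from rig import bot
from h import *
s=bot.state();c=bot.capture("wrist");im=c["color"]
H=np.array(c["hand_eye"]);T=np.eye(4);T[:3,:3]=R.from_rotvec(s["orientation"]).as_matrix();T[:3,3]=s["eef_pos"]
X=T@H;P,Q=X[:3,3],X[:3,:3]
g=cv2.cvtColor(im,cv2.COLOR_RGB2GRAY)
bh=cv2.morphologyEx(g,cv2.MORPH_BLACKHAT,np.ones((13,13)))
m=(bh>30).astype(np.uint8);k,l,st,ce=cv2.connectedComponentsWithStats(m)
W=ray(c,ce,.09,P,Q)[:,:2];A=np.zeros((2,2));b=np.zeros(2);pts=[]
for i in range(1,k):
    r=np.hypot(*(W[i]-[.511,-.042]))
    if st[i,4]<10 or not .028<r<.048: continue
    v,u=np.where(l==i);w=ray(c,np.c_[u,v],.09,P,Q)[:,:2]
    e,V=np.linalg.eigh(np.cov(w.T));d=V[:,1]
    print(st[i,4],ce[i].round(1),W[i].round(4),"r %.4f"%r,"ang %.1f"%np.degrees(np.arctan2(*(W[i]-[.511,-.042])[::-1])),"el",np.sqrt(e*1e6).round(2))
    N=np.eye(2)-np.outer(d,d);A+=N;b+=N@W[i];pts.append(W[i])
print("centre",np.linalg.solve(A,b))
# knob dark disc
u0,v0=317,217
dk=(g<60).astype(np.uint8);dk=cv2.morphologyEx(dk,cv2.MORPH_OPEN,np.ones((9,9)));k,l,st,ce=cv2.connectedComponentsWithStats(dk)
i=l[v0-10,u0-10];print("disc",i,st[i],ray(c,[[st[i,0]+st[i,2]/2-.5,st[i,1]+st[i,3]/2-.5],ce[i]],.105,P,Q))
cv2.imwrite("pics/knob.png",cv2.resize(im[v0-60:v0+60,u0-75:u0+75],None,fx=5,fy=5,interpolation=2)[:,:,::-1])
E
```

```text
126 [364.1 188.4] [ 0.4953 -0.0077] r 0.0378 ang 114.6 el [1.26 4.  ]
33 [271.9 190.2] [ 0.4883 -0.0709] r 0.0367 ang -128.1 el [0.62 2.15]
21 [254.4 208.6] [ 0.4996 -0.0852] r 0.0446 ang -104.8 el [0.43 2.05]
17 [266.8 209.5] [ 0.5014 -0.0767] r 0.0360 ang -105.5 el [0.44 2.26]
10 [370.  210.5] [ 0.5114 -0.0051] r 0.0369 ang 89.3 el [0.38 1.04]
18 [385.1 210.6] [0.5129 0.0054] r 0.0474 ang 87.7 el [0.42 1.8 ]
53 [265.8 214.7] [ 0.505 -0.078] r 0.0365 ang -99.4 el [0.87 2.59]
51 [366.4 215.4] [ 0.5147 -0.0079] r 0.0343 ang 83.9 el [0.79 2.65]
55 [273.2 238.7] [ 0.5232 -0.0757] r 0.0358 ang -70.1 el [0.97 2.57]
50 [358.7 238.7] [ 0.5311 -0.015 ] r 0.0336 ang 53.4 el [0.93 2.42]
43 [291.5 256. ] [ 0.5379 -0.0646] r 0.0351 ang -40.1 el [0.97 2.17]
46 [340.5 256.3] [ 0.5427 -0.0295] r 0.0341 ang 21.6 el [0.96 2.29]
175 [315.6 258.4] [ 0.542  -0.0475] r 0.0315 ang -10.1 el [2.75 4.51]
centre [ 0.51085686 -0.04461408]
disc 11 [ 278  180   77   75 4542] [[ 0.50727765 -0.04262884  0.105     ]
 [ 0.50696085 -0.04254393  0.105     ]]
```

View pics/knob.png

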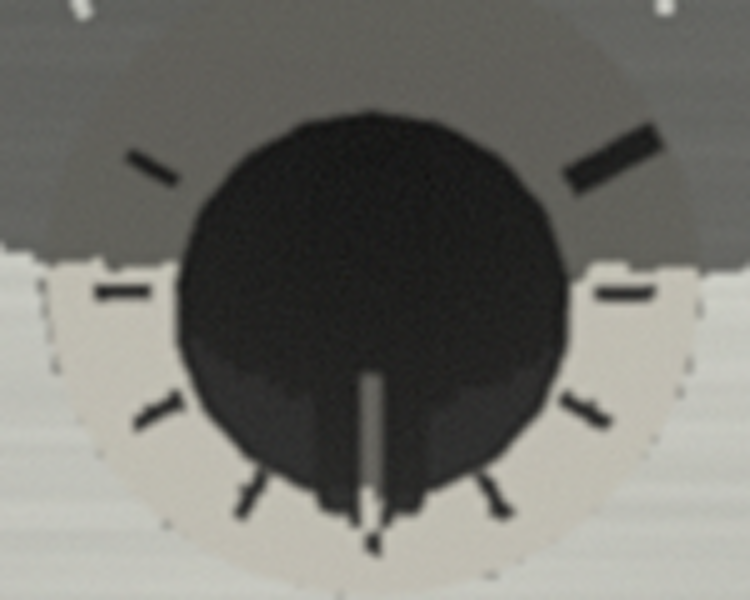

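The crop confirms the pointer on mark 4. The centre is about (0.5095, -0.043) and the yaw about -7.7°, which matches the tool. Descending and gripping.

Call:
move_arm(
  deltas=[2.5,-1,20,0,0.5,0,0,30,0,0.5,0,0,30,0,0.5,0,0,25,0,0.5,0,0,11,0,0.5],
  force=50,
)

```text
clock: 8.2
eef_pos: [0.5088, -0.0421, 0.1149]
orientation: [-0.204, -3.132, -0.001]
force: [0.4, -0.6, 0.7]
width: 0.0429
grasp_force: 0.0
```

Call:
move_arm(
  deltas=[0,0,6,0,0.5,0,0,0,0,0.6,0,0,0,0,0.7,0,0,0,0,0.8],
)

```text
clock: 8.7
eef_pos: [0.5101, -0.0434, 0.111]
orientation: [0.207, 3.133, -0.0]
force: [-0.0, 0.3, 0.4]
width: 0.017
grasp_force: 0.0
```

Call:
move_arm(
  deltas=[0,0,0,0,0.9,0,0,0,0,0.9,0,0,0,0,0.9],
)

```text
clock: 9.07
eef_pos: [0.5101, -0.0428, 0.1107]
orientation: [0.207, 3.133, 0.001]
force: [1.1, 4.1, 2.3]
width: 0.0128
grasp_force: 51.5
```

```bash
python3 - <<'E'
from rig import bot
import numpy as np
print({k:np.round(v,4).tolist() for k,v in bot.state().items()})
E
```

```text
{'clock': 9.075, 'joint_pos': [-0.2205, 0.2817, 1.8235, 0.0012, 1.0352, -1.6598], 'dq': [-0.0003, 0.0031, 0.0015, -0.0002, 0.0005, 0.0006], 'effort': [-2.0199, -36.1825, -19.3842, -1.1863, -0.0165, -0.0158], 'eef_pos': [0.5101, -0.0428, 0.1107], 'orientation': [0.2072, 3.1335, 0.0013], 'force': [1.1442, 4.1267, 2.3019], 'torque': [0.5597, -0.114, -0.0138], 'grasp_force': 51.4527, 'width': 0.0128}
```

Call:
move_arm(
  deltas=[0,0.6,1,0,0.9,0,0,1,0,0.9,0,0,1,0,0.9,0,0,0,0,0.9,0,0,0,0,0.9],
  force=70,
)

```text
clock: 9.7
eef_pos: [0.5101, -0.0428, 0.1081]
orientation: [0.207, 3.134, -0.001]
force: [-1.2, 2.5, 8.6]
width: 0.0124
grasp_force: 74.5
```

Call:
move_arm(
  deltas=[0,0,1,0,0.9,0,0,0,0,0.9,0,0,0,0,0.9],
)

```text
clock: 10.07
eef_pos: [0.5101, -0.0428, 0.1074]
orientation: [0.206, 3.133, -0.001]
force: [-1.2, 4.2, 10.6]
width: 0.0124
grasp_force: 74.7
```

Call:
move_arm(
  deltas=[0,0,1,0,0.9,0,0,0,0,0.9,0,0,0,0,0.9],
)

```text
clock: 10.45
eef_pos: [0.5101, -0.0428, 0.1066]
orientation: [0.206, 3.133, -0.001]
force: [-0.4, 3.0, 11.7]
width: 0.0118
grasp_force: 74.9
```

Call:
move_arm(
  deltas=[0,0,0.7,0,0.9,0,0,0,0,0.9,0,0,0,0,0.9],
)

```text
clock: 10.82
eef_pos: [0.5101, -0.0428, 0.1061]
orientation: [0.206, 3.133, -0.001]
force: [-1.9, 4.1, 11.4]
width: 0.0123
grasp_force: 75.0
```

Call:
move_arm(
  deltas=[0,0,0.5,0,0.9,0,0,0,0,0.9,0,0,0,0,0.9],
)

```text
clock: 11.2
eef_pos: [0.5101, -0.0428, 0.1057]
orientation: [0.206, 3.133, -0.001]
force: [-2.3, 3.0, 13.6]
width: 0.0123
grasp_force: 75.1
```

Call:
move_arm(
  deltas=[0,0,0.5,0,0.9,0,0,0,0,0.9,0,0,0,0,0.9],
)

```text
clock: 11.58
eef_pos: [0.5101, -0.0428, 0.1053]
orientation: [0.206, 3.133, -0.001]
force: [-1.1, 3.4, 13.6]
width: 0.0121
grasp_force: 75.2
```

```bash
cat > st.py <<'E'
from rig import bot
import numpy as np
s=bot.state();print({k:np.round(s[k],5).tolist() for k in("clock","eef_pos","force","torque","orientation")})
E
python3 st.py
```

```text
{'clock': 11.575, 'eef_pos': [0.51009, -0.04278, 0.10528], 'force': [-1.08126, 3.38429, 13.59264], 'torque': [0.52504, 0.36835, -0.02077], 'orientation': [0.20642, 3.13321, -0.00071]}
```

Call:
move_arm(
  deltas=[0,0,0.5,0,0.9,0,0,0,0,0.9,0,0,0,0,0.9],
)

```text
clock: 11.95
eef_pos: [0.5101, -0.0428, 0.105]
orientation: [0.206, 3.133, -0.001]
force: [-2.2, 3.3, 16.0]
width: 0.0125
grasp_force: 75.5
```

```bash
python3 st.py
```

```text
{'clock': 11.95, 'eef_pos': [0.51011, -0.04277, 0.10505], 'force': [-2.16651, 3.30136, 16.01478], 'torque': [0.55081, 0.4801, -0.08907], 'orientation': [0.20641, 3.13301, -0.00074]}
```

Call:
move_arm(
  deltas=[0,0,0.5,0,0.9,0,0,0,0,0.9,0,0,0,0,0.9],
)

```text
clock: 12.32
eef_pos: [0.5101, -0.0428, 0.1049]
orientation: [0.206, 3.133, -0.001]
force: [-2.3, 3.3, 18.0]
width: 0.0125
grasp_force: 75.9
```

```bash
python3 st.py
```

```text
{'clock': 12.325, 'eef_pos': [0.51012, -0.0428, 0.10488], 'force': [-2.2947, 3.25544, 18.0306], 'torque': [0.61082, 0.6009, -0.0313], 'orientation': [0.20638, 3.13284, -0.00087]}
```

Call:
move_arm(
  deltas=[0,0,0.4,0,0.9,0,0,0,0,0.9,0,0,0,0,0.9],
)

```text
clock: 12.7
eef_pos: [0.5101, -0.0428, 0.1048]
orientation: [0.206, 3.133, -0.001]
force: [-4.0, 3.0, 19.8]
width: 0.0128
grasp_force: 76.1
```

```bash
python3 st.py
```

```text
{'clock': 12.7, 'eef_pos': [0.51012, -0.04277, 0.10476], 'force': [-3.95828, 3.03646, 19.83822], 'torque': [0.57226, 0.67367, -0.01398], 'orientation': [0.2063, 3.13273, -0.00088]}
```

The stop is felt: the force now rises with almost no travel. Turning gently while watching torque and push force.

Call:
move_arm(
  deltas=[0,0,0,3,0.9,0,0,0,3,0.9,0,0,0,0,0.9],
)

```text
clock: 13.08
eef_pos: [0.5101, -0.0427, 0.1048]
orientation: [0.369, 3.118, -0.001]
force: [-3.3, 3.8, 19.9]
width: 0.0123
grasp_force: 76.2
```

```bash
python3 st.py
```

```text
{'clock': 13.075, 'eef_pos': [0.51012, -0.04269, 0.10477], 'force': [-3.27924, 3.78322, 19.89054], 'torque': [0.69356, 0.62257, 0.20578], 'orientation': [0.36934, 3.11767, -0.00057]}
```

Call:
move_arm(
  deltas=[0,0,0,4,0.9,0,0,0,4,0.9,0,0,0,4,0.9],
)

```text
clock: 13.45
eef_pos: [0.5102, -0.0426, 0.1048]
orientation: [0.697, 3.061, 0.0]
force: [-3.8, 4.9, 20.0]
width: 0.0122
grasp_force: 76.2
```

```bash
python3 st.py
```

```text
{'clock': 13.45, 'eef_pos': [0.51016, -0.04255, 0.10477], 'force': [-3.75273, 4.85769, 20.03824], 'torque': [0.61817, 0.75499, -0.0025], 'orientation': [0.69744, 3.061, 0.00032]}
```

Call:
move_arm(
  deltas=[0,0,0,4,0.9,0,0,0,4,0.9,0,0,0,4,0.9],
)

```text
clock: 13.82
eef_pos: [0.5102, -0.0424, 0.1048]
orientation: [1.014, 2.971, 0.001]
force: [-2.7, 4.6, 17.7]
width: 0.0123
grasp_force: 76.1
```

```bash
python3 st.py
```

```text
{'clock': 13.825, 'eef_pos': [0.51025, -0.0424, 0.10476], 'force': [-2.7451, 4.56309, 17.66219], 'torque': [0.79121, 0.5586, 0.08217], 'orientation': [1.01373, 2.97127, 0.00123]}
```

Call:
move_arm(
  deltas=[0,0,0,4,0.9,0,0,0,4,0.9,0,0,0,4,0.9],
)

```text
clock: 14.2
eef_pos: [0.5103, -0.0422, 0.1048]
orientation: [1.318, 2.849, 0.002]
force: [-3.0, 4.7, 19.7]
width: 0.0128
grasp_force: 76.1
```

```bash
python3 st.py
```

```text
{'clock': 14.2, 'eef_pos': [0.51032, -0.04224, 0.10476], 'force': [-3.01984, 4.69166, 19.74545], 'torque': [0.79929, 0.61067, 0.17138], 'orientation': [1.31835, 2.84927, 0.00192]}
```

Call:
move_arm(
  deltas=[0,0,0,4,0.9,0,0,0,4,0.9,0,0,0,4,0.9],
)

```text
clock: 14.58
eef_pos: [0.5105, -0.0422, 0.1048]
orientation: [1.61, 2.695, 0.003]
force: [-2.8, 5.4, 19.2]
width: 0.0124
grasp_force: 76.1
```

```bash
python3 st.py
```

```text
{'clock': 14.575, 'eef_pos': [0.51049, -0.04218, 0.1048], 'force': [-2.80595, 5.37696, 19.22913], 'torque': [0.81306, 0.68759, -0.07182], 'orientation': [1.60985, 2.69527, 0.00284]}
```

Call:
move_arm(
  deltas=[0,0,0,4,0.9,0,0,0,2,0.9,0,0,0,0,0.9],
)

```text
clock: 14.95
eef_pos: [0.5105, -0.0421, 0.1048]
orientation: [1.746, 2.609, 0.003]
force: [-2.0, 5.0, 19.6]
width: 0.0122
grasp_force: 76.1
```

```bash
python3 st.py
```

```text
{'clock': 14.95, 'eef_pos': [0.51054, -0.04209, 0.10479], 'force': [-2.01604, 4.96386, 19.60702], 'torque': [0.81041, 0.59435, 0.0157], 'orientation': [1.74586, 2.60933, 0.00327]}
```

Turned exactly 60°. Letting the knob rise in the grip, then releasing and looking.

Call:
move_arm(
  deltas=[0,0,-2.5,0,0.9,0,0,-2.5,0,0.9,0,0,-2.5,0,0.9,0,0,0,0,0.9],
)

```text
clock: 15.45
eef_pos: [0.5105, -0.0421, 0.1102]
orientation: [1.746, 2.61, 0.003]
force: [2.0, 4.4, 4.9]
width: 0.0126
grasp_force: 73.9
```

Call:
move_arm(
  deltas=[0,0,0,0,0.7,0,0,0,0,0.4,0,0,-20,0,0.4,0,0,-40,0,0.4,0,0,-40,0,0],
)

```text
clock: 16.08
eef_pos: [0.509, -0.0432, 0.21]
orientation: [-1.746, -2.61, 0.003]
force: [0.2, -0.2, -0.1]
width: 0.0679
grasp_force: 0.0
```

Call:
move_arm(
  deltas=[0,0,-20,0,0,0,0,0,0,0,0,0,0,0,0],
)

```text
clock: 16.45
eef_pos: [0.5088, -0.0427, 0.2283]
orientation: [-1.745, -2.61, 0.002]
force: [-0.9, -0.0, -1.3]
width: 0.0855
grasp_force: 0.0
```

```bash
python3 st.py; python3 - <<'E'
from rig import bot
from h import *
im=bot.capture("wrist")["color"];t=bot.capture("top")["color"]
out=np.hstack([cv2.resize(im,(480,360)),cv2.resize(t[170:350,225:385],(320,360))])
cv2.imwrite("pics/w2.png",out[:,:,::-1])
E
```

```text
{'clock': 16.45, 'eef_pos': [0.50876, -0.04275, 0.22834], 'force': [-0.91643, -0.02754, -1.27765], 'torque': [0.02002, -0.00841, -0.01366], 'orientation': [-1.74541, -2.60956, 0.00214]}
```

View pics/w2.png

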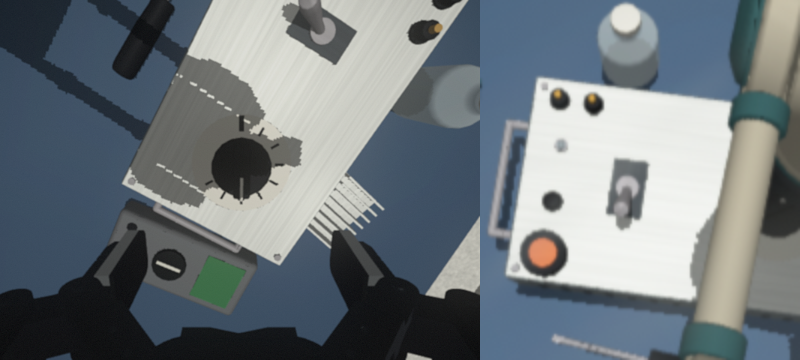

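The picture has the wide zero mark at (240,122) and the pointer at (241,190), directly opposite, so it stands at step 6. The lever is still off. Next I throw it on from the robot side.

Call:
move_arm(
  deltas=[0,0,0,-10,1,0,0,0,-10,1,0,0,0,-10,1,0,0,0,-10,1,0,0,0,-10,1],
)

```text
clock: 17.18
eef_pos: [0.509, -0.0426, 0.2284]
orientation: [-0.47, -3.104, 0.0]
force: [-0.6, -0.1, -0.1]
width: 0.0003
grasp_force: 0.0
```

Call:
move_arm(
  deltas=[0,0,0,-10,1,15,32,0,0,1,15,33,0,0,1,15,33,0,0,1,10,32,0,0,1],
)

```text
clock: 17.8
eef_pos: [0.471, 0.0944, 0.2285]
orientation: [-0.207, -3.132, 0.001]
force: [0.5, 0.2, 0.2]
width: -0.0002
grasp_force: 0.0
```

Call:
move_arm(
  deltas=[0,0,0,0,1,0,0,0,0,1],
)

```text
clock: 18.05
eef_pos: [0.4721, 0.0929, 0.229]
orientation: [-0.206, -3.134, 0.002]
force: [-0.6, 0.2, 1.2]
width: -0.0001
grasp_force: 0.0
```

Call:
move_arm(
  deltas=[0,1,30,0,1,0,0,30,0,1,0,0,27,0,1,0,0,20,0,1,0,0,0,0,1],
)

```text
clock: 18.68
eef_pos: [0.4712, 0.0932, 0.1211]
orientation: [-0.209, -3.13, 0.002]
force: [-0.1, 0.3, 1.6]
width: -0.0002
grasp_force: 0.0
```

Call:
move_arm(
  deltas=[-8,0,0,0,1,-8,0,0,0,1,-6,0,0,0,1,-6,0,0,0,1],
)

```text
clock: 19.18
eef_pos: [0.4971, 0.091, 0.1231]
orientation: [-0.206, -3.128, -0.0]
force: [-3.2, 0.3, 3.3]
width: -0.0001
grasp_force: 1.8
```

Call:
move_arm(
  deltas=[-6,0,0,0,1,-6,0,0,0,1,-6,0,0,0,1,0,0,0,0,1],
)

```text
clock: 19.68
eef_pos: [0.5191, 0.0882, 0.1227]
orientation: [0.207, 3.134, -0.0]
force: [-0.4, -0.2, -0.6]
width: 0.0003
grasp_force: 0.0
```

Back up and away towards the robot, then a check from above.

Call:
move_arm(
  deltas=[0,0,-30,0,1,0,0,-40,0,1,0,0,-40,0,1,40,0,-30,0,1,40,0,0,0,1],
)

```text
clock: 20.3
eef_pos: [0.4395, 0.0991, 0.2651]
orientation: [0.207, 3.129, 0.001]
force: [0.4, -0.0, 0.2]
width: -0.0002
grasp_force: 0.0
```

Call:
move_arm(
  deltas=[40,0,0,0,1,40,0,0,0,1,40,0,0,0,1,0,0,0,0,1,0,0,0,0,1],
)

```text
clock: 20.92
eef_pos: [0.3204, 0.1147, 0.263]
orientation: [0.206, 3.133, 0.0]
force: [0.4, -0.7, 0.5]
width: -0.0006
grasp_force: 0.0
```

```bash
python3 st.py; python3 - <<'E'
from rig import bot
from h import *
t=bot.capture("top")["color"];s=bot.capture("scene")["color"]
out=np.hstack([cv2.resize(t[155:375,170:490],(436,300)),cv2.resize(s[170:400,170:420],(326,300))])
cv2.imwrite("pics/f.png",out[:,:,::-1])
E
```

```text
{'clock': 20.925, 'eef_pos': [0.32041, 0.11467, 0.26303], 'force': [0.43223, -0.65214, 0.50199], 'torque': [-0.03018, 0.00741, 0.01099], 'orientation': [0.20626, 3.1328, 0.0002]}
```

View pics/f.png

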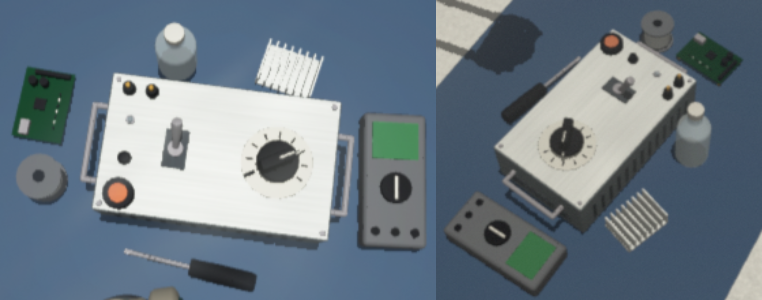

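The final picture shows the lever tip at (177,125), leaning away (on). The pointer, near (300,152), is opposite the wide zero mark at (248,175), so it is at step 6. The bystanders are where they were.

```bash
python3 -c "
from rig import bot
print(bot.hand_in())"
```

```text
the job is handed in; nothing more can be done
None
```

The load box is set to step six with the knob sprung back up, the isolator is on again, nothing else on the bench was disturbed, and the job was handed in at about 21 s.

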